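Lid the lure tin, then lift off the rain cap

TASK

The rinsed lures in the small steel tin must air under their vented lid: take its two nested lids by the knurled band of the vented lid, with the rain cap sitting on it, and lower both together, without dropping them, until the vented lid is fully seated in the mouth of the tin. Then take the rain cap by its wooden knob and lift it alone straight up, leaving the vented lid seated and undisturbed. Finish while still holding the cap upright and still in the gripper, about 80 mm clear above the tin, with the tin standing where it was and everything else left where it lies.

Things in the scene. Friction and masses are not known exactly. Their poses are not given: they have to be found in the camera images.
- tin_rim (a point): Centre of the mouth of the open round stainless tin, in the plane of its rim, 70 mm above the table; z up. Tin 58 mm across outside, mouth 52.6 mm, 67 mm deep, about 0.45 kg, standing loose on the table; small lures lie in its lowest 25 mm. Tin and lids may swap sides between starts.
- vent_band (a point): Mid-point of the stainless vented inner lid's knurled band; z = its axis, up. Band 62 mm across, 10 mm high (5 up, 5 down). Below it a plug 49 mm across, 16 mm long, chamfered; on top a perforated dome 37 mm across, 8 mm high. 0.12 kg. Starts with plug on table, this point 21 mm up. Seated, the band rests on the rim: this point 5 mm above it, plug with 1.8 mm play all round.
- cap_knob (a point): Centre of the wooden knob of the rain cap (outer lid); z = its axis, up. Knob 20 mm across, 12 mm high, 7.5 mm of free neck below it. Stainless cap 45 mm across, lower edge 26 mm below this point, 0.05 kg. It sits loose over the dome (1.5 mm play, 8 mm deep) and rests on the band by its weight alone: nested, this point is 31 mm above vent_band.
- forceps: Bystander: the stainless locking forceps, 140 x 52 x 8 mm, lying flat with its jaws along its +x; the origin is at the centre of its underside.
- spool: Bystander: the white plastic line spool, 60 mm across, 32 mm high, standing on a flange; the origin is at the centre of its underside.
- reel: Bystander: the black fly reel lying on its side, 86 mm across, 48 mm high over its crank knob, its foot out to its -y side (56 mm from its centre); the origin is at the centre of its underside.
- case: Bystander: the translucent acrylic lure case with a wire spring clip, 130 mm along its y, 85 mm along its x, 36 mm high; the origin is at the centre of its underside.
- shot_jar: Bystander: a small whitish translucent jar with a black cap, 38 mm across, 36 mm high; the origin is at the centre of its underside.
- stone: Bystander: a hook-sharpening stone on a wooden base, 100 x 24 x 15 mm, long along its x; the origin is at the centre of its underside.
- sinker: Bystander: a pear-shaped lead, 33 mm across, 52 mm high; the origin is at the centre of its underside.
Things that resemble listed ones, but are neither listed nor needed, are in the scene too. Leave any pink or red look-alike of the part that bears cap_knob alone.

How it is judged:
By the outcome, as a careful person would: the job done as asked, in the order asked, and still so for the second after the job is handed in, while the arm keeps its last pose, push and grip.
It also fails if it takes over 51 s, if anything falls off the work surface, if the arm or the gripper's body presses on something with over 40 N, if the wrist force passes 120 N, or if a joint passes its speed limit or range.

ROBOT

A 6-joint arm with a two-finger parallel gripper is mounted at the origin on the work surface. World frame = base frame: x ahead of the robot, y to its left, z up, the work surface at z = 0. Lengths are in m, angles in rad, forces in N, time in s.
With the tool pointing down it reaches from about 0.35 to 1 m from the base axis. Payload 7.1 kg.
Tool frame: the origin (TCP) lies between the finger pads; the fingertips stand 22 mm ahead of it and the grasp point (between the pads) lies 3 mm ahead of it; x points along the fingers, y is the direction in which the jaws open and shut, and the axes are right-handed (so a half turn about x gives the same grasp; the last joint's range is limited). The gripper opens to 85 mm and grips with 20 to 120 N. Pads are 22 mm wide; open, the fingers measure 114 mm over their backs; the gripper's body (76 mm by 85 mm) begins 54 mm behind the grasp point. The pads swing forward as they close: fully open they stand 13 mm farther back than shut.
Start: joints at [-0.019, 0.423, 1.63, -0, 1.089, -0.019], TCP at [0.625, 0, 0.217] pointing down, gripper open.
Joint ranges: [-3, 3], [-0.9, 2.11], [0.09, 2.58], [-1.31, 4.45], [0.11, 2.69], [-2.54, 2.54]. Speed limits (rad/s): [2.39, 2.39, 3.01, 3.14, 3.14, 3.14].

INTERFACE

Orientations are given as a rotation vector (axis times angle).
In Python, from rig import manip gives the robot as it stands. The module is installed in compiled form; this text tells all that it offers. Calls block until the motion is done:
- manip.move_to(position, orientation): joint-space move of the TCP to a pose.
- manip.servo_line(position, orientation=None, rate=0.15): straight line of the TCP; orientation=None keeps the orientation; rate is the mean speed in m/s.
- manip.set_joints(angles): joint-space move.
- manip.command_gripper(opening, f_grip=None): finger opening in m; f_grip is the grip in N (None keeps the last); returns when the fingers have stopped.
- manip.hold(seconds).
- manip.solve_ik(position, orientation): joint angles nearest the present ones, or None.
- manip.camera(name): name is "scene" or "side" or "wrist"; returns a dict with "image" (420x560x3 uint8, red, green, blue), "fx", "fy", "cx", "cy" (pixels), "k1" (the pictures are not rectified: a ray, as slopes to the right and down, at radius r is drawn at 1 + k1 r^2 times it, then the intrinsics apply), "cam_to_world" (4x4, takes a point from camera to world coordinates); the wrist camera has in their place "mount" (4x4, takes a point from camera to tool coordinates, whose origin is the TCP and whose axes are the tool frame's). Camera axes: x right, y down, z forward; pixel columns grow to the right and rows downward; lengths in m; the calibration is good to about 2 mm. A picture is of the moment at which its call begins: read the wrist's pose just before it. There is no depth.
A pose or a line that the arm cannot do raises manip.IKError and nothing moves.
- manip.sign_off(): hands the job in, once; it reports no verdict.
Readings, each from a call of its own:
- manip.get_time(): time.
- manip.get_joint_positions(): joint angles.
- manip.get_joint_vel(): joint speeds.
- manip.get_tau(): joint torques, N m.
- manip.get_position(): TCP position.
- manip.get_ee_rot(): TCP orientation.
- manip.get_contact_force(): force on the tool from outside, world axes, zero at the start.
- manip.get_torque(): the same for the moment, N m.
- manip.get_width(): finger opening in m.
Only numpy, scipy, OpenCV 4.12 (cv2) and the standard library are available. Lean on these libraries where they do the work, as an engineer would, in place of code of your own. Each camera call takes 0.05 s, during which the arm holds its last target. There are 200 camera calls.

## Working session

There is one attempt and no reset: what is moved stays moved. The work goes in short steps, each a Python script; the robot and the scene stay as the last script left them, time stands still between calls to the robot, and variables do not carry over. Pictures are saved under pics/ and viewed, on a budget of 10 in all, crops included, one or two more only if the job needs it, and the job is handed in when it is done.

```bash
mkdir -p pics; cat > h.py <<'E'
from rig import manip
import numpy as np, cv2
from scipy.spatial.transform import Rotation as R
def save(name,im): cv2.imwrite('pics/'+name,im[:,:,::-1])
def ray(c,u,v,M=None):
    K=np.array([[c['fx'],0,c['cx']],[0,c['fy'],c['cy']],[0,0,1.]])
    p=cv2.undistortPoints(np.array([[[u,v]]],float),K,np.array([c['k1'],0,0,0,0.]))[0,0]
    M=c['cam_to_world'] if M is None else M
    M=np.array(M); return M[:3,3],M[:3,:3]@np.array([p[0],p[1],1])
def onz(c,u,v,z,M=None):
    o,d=ray(c,u,v,M); return o+d*(z-o[2])/d[2]
def proj(c,P,M=None):
    M=np.array(c['cam_to_world'] if M is None else M)
    q=M[:3,:3].T@(np.array(P)-M[:3,3]); a=q[:2]/q[2]; a=a*(1+c['k1']*(a@a))
    return np.array([c['fx']*a[0]+c['cx'],c['fy']*a[1]+c['cy']])
def wrist():
    T=np.eye(4);T[:3,3]=manip.get_position();T[:3,:3]=R.from_rotvec(manip.get_ee_rot()).as_matrix()
    c=manip.camera('wrist'); return c,T@np.array(c['mount'])
E
python3 - <<'E'
from h import *
import pickle
a=manip.camera('scene');b=manip.camera('side');w,M=wrist()
pickle.dump((a,b,w,M),open('c0.pkl','wb'))
save('scene.png',a['image']);save('side.png',b['image']);save('w0.png',w['image'])
for c in(a,b):print(c['fx'],c['k1'],np.round(c['cam_to_world'],3))
print(np.round(M,3),manip.get_ee_rot(),manip.get_time())
E
```

```text
399.97921434579854 -0.06809247309574455 [[-8.030e-01  3.440e-01 -4.870e-01  1.101e+00]
 [ 5.960e-01  4.620e-01 -6.570e-01  7.740e-01]
 [-1.000e-03 -8.180e-01 -5.760e-01  7.270e-01]
 [ 0.000e+00  0.000e+00  0.000e+00  1.000e+00]]
441.5187209445806 -0.015765309363215504 [[-0.811 -0.319  0.491  0.03 ]
 [-0.585  0.41  -0.7    0.728]
 [ 0.022 -0.854 -0.519  0.606]
 [ 0.     0.     0.     1.   ]]
[[ 1.     0.002 -0.002  0.626]
 [ 0.001 -0.963 -0.268  0.068]
 [-0.002  0.268 -0.963  0.373]
 [ 0.     0.     0.     1.   ]] [ 1.20858453  1.21010849 -1.21003797] 0.15
```

View pics/scene.png

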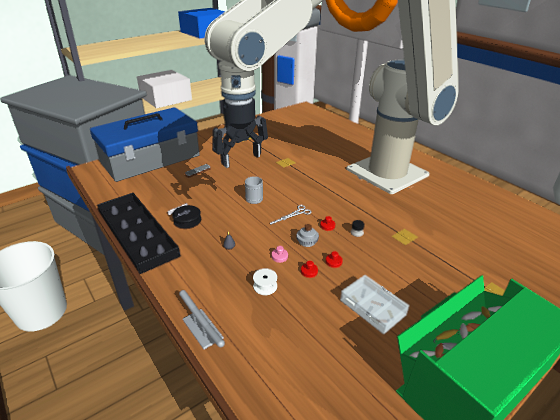

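View pics/side.png

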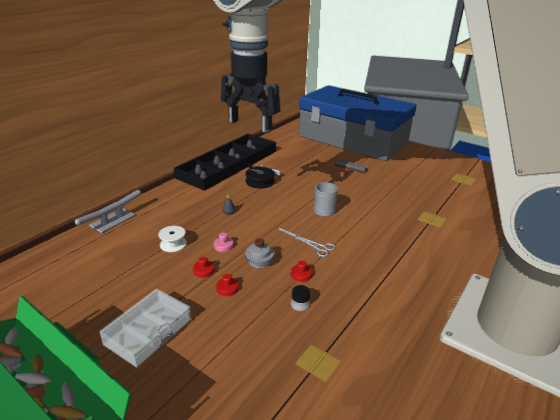

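The scene view shows the grey tin at (254,190) and the nested grey lids with a wooden knob at (308,235). The side view has them at (326,198) and (260,253). The red and pink caps around them are look-alikes, so only the grey stack with a brown knob fits. I'll estimate positions and take a closer wrist look.

```bash
python3 - <<'E'
from h import *
import pickle
a,b,w,M=pickle.load(open('c0.pkl','rb'))
for n,c,k,t in(('sc',a,(308,228),(254,180)),('si',b,(260,242),(326,188))):
    print(n,onz(c,*k,.052)[:2],onz(c,*t,.07)[:2])
for n,s,d in(('reds',(327,223),(302,270)),('red2',(310,269),(203,267)),('red3',(334,260),(227,285)),('pink',(280,255),(223,242)),('jar',(358,229),(300,298)),('spool',(265,280),(172,238)),('sink',(229,240),(229,204)),('forc',(290,214),(308,241))):
    print(n,onz(a,*s,.015)[:2].round(3),onz(b,*d,.015)[:2].round(3))
print(proj(w,[.5,.1,.05],M),proj(w,[.6,.2,.05],M))
E
```

```text
sc [0.50021643 0.13238832] [ 0.49016742 -0.14374028]
si [0.49857984 0.12299941] [ 0.49341097 -0.14204572]
reds [0.406 0.113] [0.399 0.108]
red2 [0.576 0.231] [0.57  0.226]
red3 [0.503 0.243] [0.493 0.238]
pink [0.604 0.142] [0.596 0.134]
jar [0.354 0.188] [0.356 0.181]
spool [0.691 0.194] [0.699 0.193]
sink [0.681 0.007] [ 0.696 -0.001]
forc [0.466 0.011] [0.445 0.013]
[139.4014391   80.79212482] [248.98906116 -49.62938107]
```

```bash
python3 - <<'E'
from h import *
import pickle
o=manip.get_ee_rot(); print(R.from_rotvec(o).as_matrix().round(2).tolist())
res=[]
for n,x,y in(('tin',.49,-.123),('lid',.5,.148)):
    manip.move_to([x,y,.22],o); manip.hold(.2)
    w,M=wrist(); res.append((w,M)); 
    save('w_%s.png'%n,w['image']); print(n,proj(w,[x,-.143 if n=='tin' else .128,.06],M))
pickle.dump(res,open('c1.pkl','wb'))
ims=np.hstack([r[0]['image'] for r in res]);
save('w_both.png',cv2.resize(ims,(800,300),interpolation=cv2.INTER_AREA));print(manip.get_time())
E
```

```text
[[-0.0, 1.0, 0.0], [-0.0, 0.0, -1.0], [-1.0, -0.0, 0.0]]
tin [277.42970493 213.15824682]
lid [278.49932549 211.19557347]
2.4583
```

View pics/w_both.png

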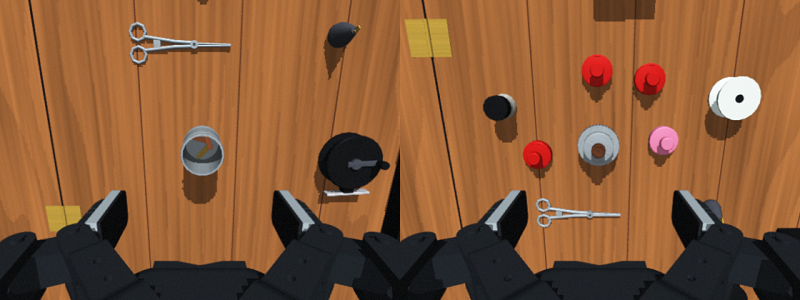

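The left half is the tin view: tin mouth at (202,150) with lures inside, clear of its neighbours. The right half shows the lid stack at (599,146), grey with a brown knob, ringed by red caps and one pink cap about 100 mm away. Next I'll measure each from right above with the wrist at +90° and −90°, so any camera-mount bias cancels.

```bash
cat >> h.py <<'E'
O0=R.from_matrix([[0,1,0],[0,0,-1],[-1,0,0]])
def ori(deg): return (R.from_euler('z',deg,degrees=True)*O0).as_rotvec()
def blob(w,M,xy,z):
    """ellipse of the grey blob nearest the expected point, cast to height z"""
    im=w['image']; hsv=cv2.cvtColor(im,cv2.COLOR_RGB2HSV)
    u,v=proj(w,[*xy,z],M)
    m=((hsv[:,:,1]<60)&(hsv[:,:,2]>70)).astype(np.uint8)
    yy,xx=np.mgrid[:420,:560]; m[np.hypot(xx-u,yy-v)>85]=0
    m=cv2.morphologyEx(m,cv2.MORPH_OPEN,np.ones((3,3)))
    cs,_=cv2.findContours(m,cv2.RETR_EXTERNAL,cv2.CHAIN_APPROX_NONE)
    c=cv2.convexHull(max(cs,key=cv2.contourArea))
    # cast hull to the plane, circle-fit there
    d=cv2.drawContours(np.zeros_like(m),[c],-1,1,1); p=np.argwhere(d)[:,::-1]
    P=np.array([onz(w,*q,z,M)[:2] for q in p])
    A=np.c_[2*P,np.ones(len(P))]; s=np.linalg.lstsq(A,(P**2).sum(1),rcond=None)[0]
    r=np.sqrt(s[2]+s[:2]@s[:2]); e=np.hypot(*(P-s[:2]).T)-r
    return s[:2],r,np.abs(e).max(),c
E
python3 - <<'E'
from h import *
import pickle
out=[];tiles=[]
for n,xy,z in(('lid',np.array([.5,.128]),.022),('tin',np.array([.491,-.143]),.07)):
    for d in((90,-90) if n=='lid' else (-90,90)):
        off=R.from_euler('z',d,degrees=True).apply([0,.068,0])[:2]
        manip.move_to([*(xy-off),.23],ori(d)); manip.hold(.2)
        w,M=wrist(); out.append((n,d,w,M))
        c,r,e,h=blob(w,M,xy,z); print(n,d,c.round(4),r.round(4),e.round(4),proj(w,[*c,z],M).round(), manip.get_joint_positions()[5].round(2))
        im=w['image'].copy(); cv2.drawContours(im,[h],-1,(0,255,0),1)
        u,v=proj(w,[*xy,z],M).astype(int); v0=max(v-100,0); u0=max(u-100,0)
        tiles.append(cv2.resize(im[v0:v0+200,u0:u0+200],(390,290)))
save('m.png',np.vstack([np.hstack(tiles[:2]),np.hstack(tiles[2:])])); pickle.dump(out,open('c2.pkl','wb')); print(manip.get_time())
E
```

```text
lid 90 [0.4986 0.1264] 0.0311 0.0008 [278. 117.] -1.37
lid -90 [0.4987 0.1264] 0.0311 0.0009 [280. 120.] 1.83
tin -90 [ 0.495  -0.1442] 0.0285 0.0007 [281. 115.] 1.22
tin 90 [ 0.495  -0.1443] 0.0285 0.0007 [278. 122.] -1.84
11.2417
```

View pics/m.png

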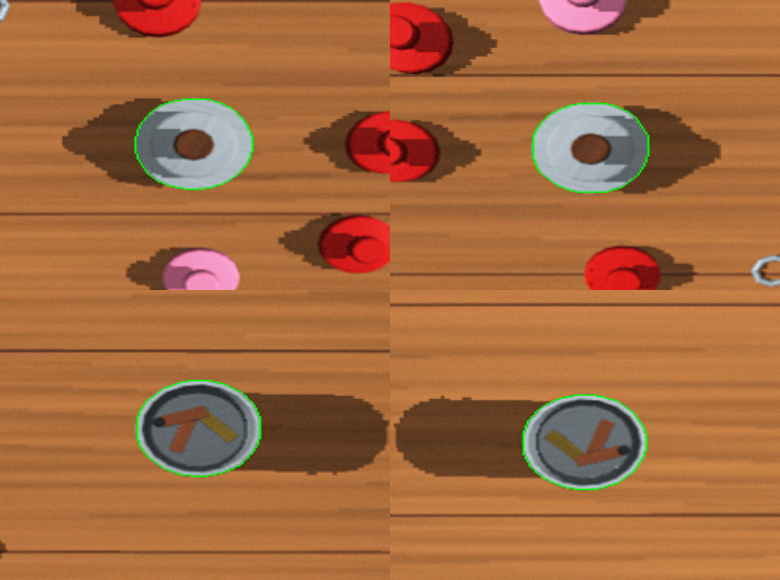

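The contours fit cleanly and the ±90° views agree to 0.1 mm: lids at (0.4987, 0.1264), tin at (0.4950, −0.1442). This crop also confirms the target is the grey stack with the brown knob. Next, grasp the band with the jaws along y.

```bash
python3 - <<'E'
from h import *
o=ori(90); L=[.4987,.1264]
manip.move_to([*L,.13],o)
manip.servo_line([*L,.028],rate=.1); print(manip.get_contact_force().round(1),manip.get_position().round(4))
s0=manip.camera('side')['image']
manip.command_gripper(.05,40); print(manip.get_width(),manip.get_contact_force().round(1),manip.get_torque().round(2))
c=manip.camera('side'); u,v=proj(c,[*L,.03]).astype(int)
t=[cv2.resize(i[v-60:v+40,u-60:u+60],(400,333),interpolation=cv2.INTER_CUBIC) for i in(s0,c['image'])]
save('g.png',np.hstack(t)); print(manip.get_time())
E
```

```text
[-0.5  0.7  0.6] [0.4992 0.1265 0.0285]
0.0502156060034538 [-0.6 -0.2  0. ] [ 0.05 -0.03 -0.02]
14.075
```

View pics/g.png

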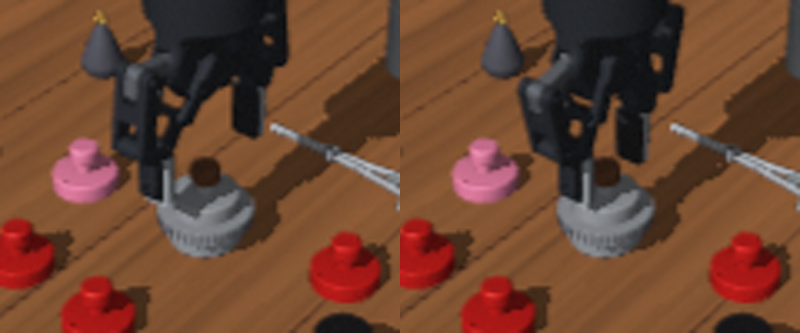

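The jaws closed to 50 mm above the band, so the tips are higher than I expected. Nothing looks displaced. I'll locate the fingertips in both fixed cameras.

```bash
python3 - <<'E'
from h import *
L=[.4987,.1264]; t=[]
print(manip.get_position().round(4),R.from_rotvec(manip.get_ee_rot()).as_matrix().round(3).tolist(),manip.get_width())
for n in('side','scene'):
    c=manip.camera(n);u,v=proj(c,[*L,.03]).astype(int); im=c['image'][v-50:v+50,u-60:u+60]
    im=cv2.resize(im,(400,333),interpolation=cv2.INTER_CUBIC)
    for z,col in((.005,(255,255,0)),(.03,(0,255,0)),(.045,(0,255,255))):
        for y in(-.025,.025):
            p=(proj(c,[L[0],L[1]+y,z])-[u-60,v-50])*3.333; cv2.circle(im,tuple(int(q) for q in p),3,col,-1)
    t.append(im)
save('g2.png',np.hstack(t))
E
```

```text
[0.4987 0.1264 0.0281] [[0.0, -0.0, 1.0], [0.0, 1.0, 0.0], [-1.0, 0.0, 0.0]] 0.05046792989471432
```

View pics/g2.png

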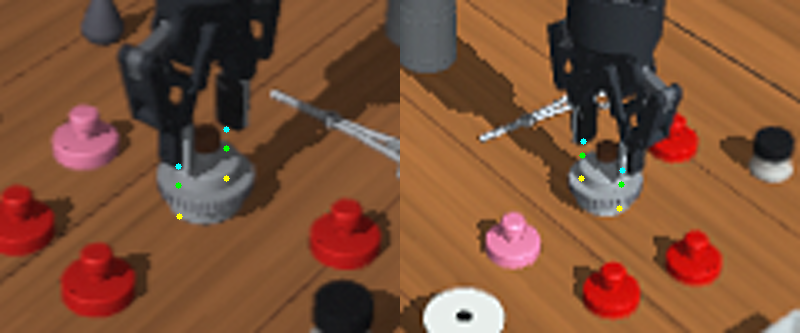

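```bash
python3 - <<'E'
from h import *
import pickle
a,b,w,M=pickle.load(open('c0.pkl','rb'))
def tri(p,q):
    o1,d1=ray(a,*p);o2,d2=ray(b,*q); s=np.linalg.lstsq(np.c_[d1,-d2],o2-o1,rcond=None)[0]
    P,Q=o1+s[0]*d1,o2+s[1]*d2; return ((P+Q)/2).round(4),np.linalg.norm(P-Q).round(4)
print(tri((226,165),(229,118)),tri((258,158),(267,131)))
for x in(.58,.67):
  for z in(.195,.215,.235): print(x,z,proj(a,[x,0,z]).round(),proj(b,[x,0,z]).round())
i=[x['image'][y0:y0+90,x0:x0+120] for x,y0,x0 in((a,90,180),(b,60,190))]
save('tips.png',np.hstack([cv2.resize(k,(400,300),interpolation=cv2.INTER_CUBIC) for k in i]))
E
```

```text
(array([0.6751, 0.0113, 0.2545]), np.float64(0.0028)) (array([0.5747, 0.0032, 0.2424]), np.float64(0.0094))
0.58 0.195 [256. 172.] [265. 152.]
0.58 0.215 [255. 166.] [265. 144.]
0.58 0.235 [255. 159.] [265. 135.]
0.67 0.195 [227. 183.] [234. 142.]
0.67 0.215 [226. 176.] [234. 134.]
0.67 0.235 [226. 169.] [234. 126.]
```

View pics/tips.png

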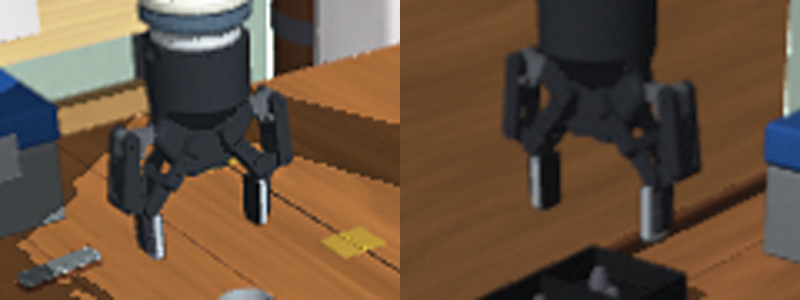

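In both views the fingertips at the start sit at z≈0.24 with the TCP at 0.217. So the real tips are about 20 mm behind the TCP, not 22 mm ahead as described. The 50 mm was just my commanded width, closed above the stack without touching it. I'll reopen, go lower on the measured geometry, and watch the contact force.

```bash
python3 - <<'E'
from h import *
L=[.4987,.1264]
manip.command_gripper(.085)
for z in(.012,.003,-.004):
    manip.servo_line([*L,z],rate=.06); f=manip.get_contact_force(); print(z,f.round(1))
    if abs(f[2])>5: break
s0=manip.camera('side')
manip.command_gripper(.056,40); print(manip.get_width(),manip.get_contact_force().round(1))
t=[]
for n,c in(('o',s0),('c',manip.camera('side')),):
    u,v=proj(c,[*L,.03]).astype(int); im=c['image'][v-50:v+50,u-60:u+60]
    t.append(cv2.resize(im,(400,333),interpolation=cv2.INTER_CUBIC))
save('g3.png',np.hstack(t));print(manip.get_time())
E
```

```text
0.012 [ 0.6 -0.9 -0.1]
0.003 [-0.2 -0.2  0.4]
-0.004 [-0.3 -0.4 -1.3]
0.059970739519641804 [-1.8  0.4  4.3]
16.0667
```

View pics/g3.png

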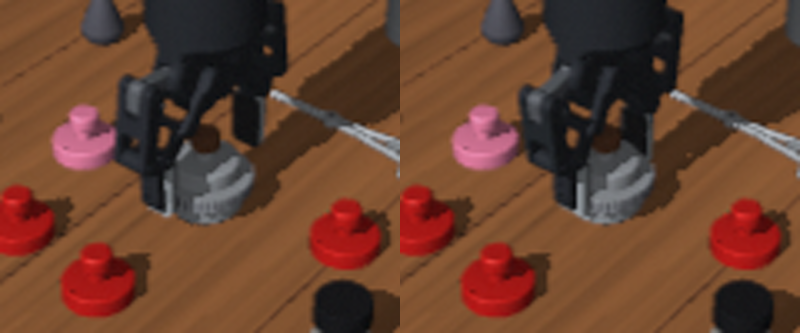

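Width settled at 60 mm against the band, and the tips reach just below it. Lifting gently and carrying to above the tin.

```bash
python3 - <<'E'
from h import *
L=[.4987,.1264];T=[.4950,-.1442]
manip.servo_line([*L,.01],rate=.03); print(manip.get_width(),manip.get_contact_force().round(2))
manip.servo_line([*L,.11],rate=.08); print(manip.get_width(),manip.get_contact_force().round(2))
manip.servo_line([*T,.11],rate=.12); manip.hold(.3); print(manip.get_width(),manip.get_contact_force().round(2),manip.get_torque().round(2))
t=[]
for n in('side','scene'):
    c=manip.camera(n);u,v=proj(c,[*T,.1]).astype(int); im=c['image'][v-60:v+60,u-72:u+72].copy()
    t.append(cv2.resize(im,(400,333),interpolation=cv2.INTER_CUBIC))
save('g4.png',np.hstack(t));print(manip.get_time())
E
```

```text
0.06035958433673348 [-0.29  0.83 -2.8 ]
0.0601408741357567 [ 0.41 -0.   -2.33]
0.06011069704737676 [-0.41 -0.64 -2.56] [ 0.02  0.01 -0.  ]
20.8917
```

View pics/g4.png

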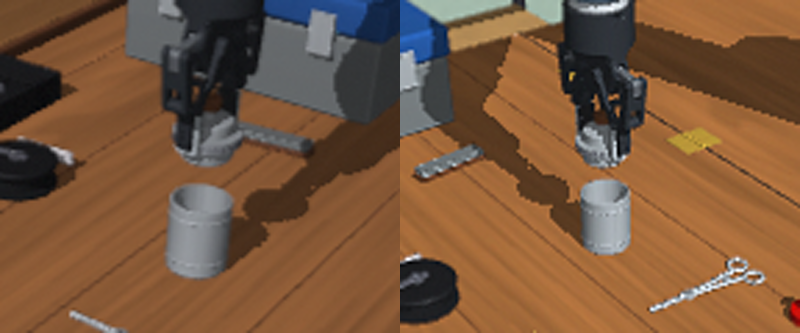

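The stack hangs level and centred over the tin in both views, still holding at 60 mm. Lowering under force guard.

```bash
python3 - <<'E'
from h import *
T=[.4950,-.1442]
manip.servo_line([*T,.070],rate=.06)
for z in(.066,.063,.060,.057,.054,.052,.051,.050,.0492,.0485):
    manip.servo_line([*T,z],rate=.03); f=manip.get_contact_force(); print(z,f.round(1),manip.get_position()[2].round(4))
    if f[2]>5 or np.hypot(*f[:2])>6: break
print(manip.get_width(),manip.get_torque().round(2),manip.get_time())
E
```

```text
0.066 [-0.3 -0.2 -1.9] 0.066
0.063 [ 0.3  0.6 -2.5] 0.0629
0.06 [-0.5  0.2 -1.8] 0.0598
0.057 [-0.4 -0.8 -0.7] 0.0568
0.054 [-0.1 -0.7 -1.6] 0.0538
0.052 [-0.7 -0.1 -1.9] 0.0519
0.051 [-0.2  0.8 -1.6] 0.051
0.05 [-1.9  0.9  4.9] 0.0506
0.0492 [-3.7  1.2 14.6] 0.0505
0.06031576176558351 [0.14 0.7  0.01] 23.9917
```

Contact at z=0.0505, where seating was predicted (0.050), with no earlier resistance, so it is fully seated. Unload, open, rise clear, and check.

```bash
python3 - <<'E'
from h import *
import pickle
T=[.4950,-.1442]
manip.servo_line([*T,.0503],rate=.03); manip.hold(.2); print(manip.get_contact_force().round(1))
manip.command_gripper(.066); print(manip.get_contact_force().round(1)); manip.command_gripper(.085)
manip.servo_line([*T,.115],rate=.1)
manip.command_gripper(.040); manip.hold(.2)
t=[]; cs=[]
for n in('side','scene'):
    c=manip.camera(n);cs.append(c);u,v=proj(c,[*T,.09]).astype(int); im=c['image'][v-50:v+50,u-60:u+60]
    im=cv2.resize(im,(400,333),interpolation=cv2.INTER_CUBIC)
    for z,col in((.106,(0,255,0)),(.126,(0,255,255)),(.131,(255,255,0))):
        for y in(-.02,.02) if z>.11 else (0,):
            p=(proj(c,[T[0],T[1]+y,z])-[u-60,v-50])*3.333; cv2.circle(im,tuple(int(q) for q in p),2,col,-1)
    t.append(im)
pickle.dump(cs,open('c5.pkl','wb'))
save('g5.png',np.hstack(t));print(manip.get_width(),manip.get_time())
E
```

```text
[-0.5  0.7  5.6]
[ 0.5 -0.2 -1. ]
0.03982526759292741 26.6167
```

View pics/g5.png

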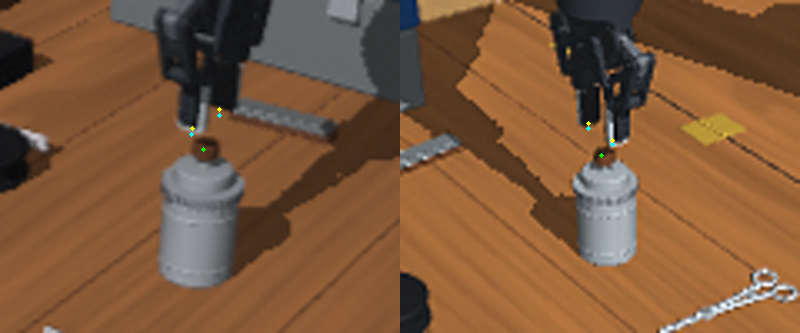

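The vented lid sits flush on the rim with the cap nested on it, and the knob is where predicted (green dot). The tips are about 12 mm behind the TCP at this opening, so I'll go to TCP z=0.087 and grip the knob lightly.

```bash
python3 - <<'E'
from h import *
T=[.4950,-.1442]
manip.servo_line([*T,.095],rate=.06)
for z in(.092,.0895,.087):
    manip.servo_line([*T,z],rate=.04); f=manip.get_contact_force(); print(z,f.round(1))
    if f[2]>3: break
manip.command_gripper(.015,30); print(manip.get_width(),manip.get_contact_force().round(2),manip.get_torque().round(2))
t=[]
for n in('side','scene'):
    c=manip.camera(n);u,v=proj(c,[*T,.09]).astype(int)
    t.append(cv2.resize(c['image'][v-50:v+50,u-60:u+60],(400,333),interpolation=cv2.INTER_CUBIC))
save('g6.png',np.hstack(t));print(manip.get_time())
E
```

```text
0.092 [0.1 0.6 0.4]
0.0895 [-0.5  0.1  0.1]
0.087 [-0.2  0.3 -0.4]
0.018334886453065365 [-0.71  0.91  1.34] [ 0.04  0.1  -0.03]
28.2667
```

View pics/g6.png

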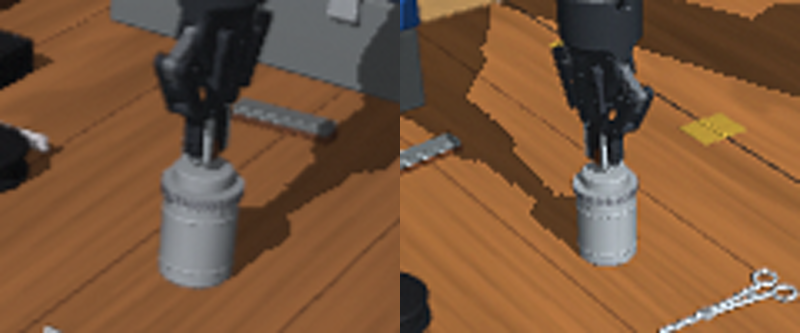

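The jaws hold the knob (width 18.3 mm) with the tips just above the cap, and nothing is displaced. Lifting straight up slowly.

```bash
python3 - <<'E'
from h import *
T=[.4950,-.1442]
manip.servo_line([*T,.099],rate=.02); print(manip.get_width(),manip.get_contact_force().round(2))
manip.servo_line([*T,.165],rate=.06); manip.hold(.5); print(manip.get_width(),manip.get_contact_force().round(2),manip.get_torque().round(2))
t=[]
for n in('side','scene'):
    c=manip.camera(n);u,v=proj(c,[*T,.11]).astype(int)
    t.append(cv2.resize(c['image'][v-60:v+60,u-72:u+72],(400,333),interpolation=cv2.INTER_CUBIC))
save('g7.png',np.hstack(t));print(manip.get_time())
E
```

```text
0.017876449615229974 [ 1.05  0.56 -0.31]
0.018129296830941874 [ 0.27  0.49 -0.97] [0.   0.03 0.02]
30.8667
```

View pics/g7.png

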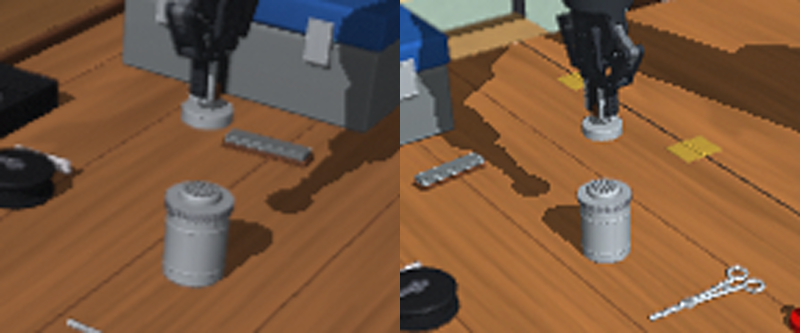

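The cap hangs upright and alone in the gripper. The vented lid, with its perforated dome showing, is still flush on the tin, which stands where it was.

```bash
python3 -c "
from h import *
print(manip.get_width(),manip.get_joint_vel().round(3));manip.sign_off();print(manip.get_time())"
```

```text
0.018182213565992554 [ 0.001 -0.002  0.002  0.     0.001  0.001]
the job is handed in; nothing more can be done
the job is handed in; nothing more can be done
```

The job is done and handed in at about 31 s on the robot's clock. The vented lid is seated in the tin, and the gripper is still holding the rain cap upright above it.

- **Nested lids:** I gripped both by the knurled band and lowered them together under force guard. Contact came at TCP z = 0.0505 against a predicted 0.050, peaking at about 15 N, and there was no jamming before that.
- **Rain cap:** I gripped it by the wooden knob and lifted it 78 mm straight up. At that height its lower edge is about 78 mm above the vented lid's band and about 88 mm above the tin's rim.
- **Last checks:** Both fixed cameras showed the cap upright, the vented lid flush on the rim, and the tin and everything else in view where they were. The wrist read about 1 N down, and the arm was at rest. The grip width was steady at 18.2 mm, slightly under the 20 mm knob. I put that down to the pads giving, since the band also read 60 mm instead of 62 mm.
- **What disagreed:** The fingertips were 10–23 mm behind the TCP, depending on opening, where the description puts them 22 mm ahead. Because of this, my first grasp closed to its commanded 50 mm in the air above the band. It moved nothing, and I corrected the heights from the camera views.

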